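# Find the stamped crate and push it to the dispatch line

### The job

One of the two empty wooden crates on the garage bench has an ink stamp underneath. Tip both crates over onto their sides with your fingertips so that their undersides show, then push the stamped one, lying as it is, to the dispatch line so that its middle rests over the masking tape, and leave the other where it fell. Only push and tip: do not pick up or carry a crate, and do not shift the other things on the bench.

Things in the scene. Friction and masses are not known exactly. Their poses are not given: they have to be found in the camera images.
- crate_a: one of two outwardly identical empty slatted wooden crates, 80 deep (own x) x 140 wide (own y) x 120 high (own z, out of the open top), walls 6 thick, 0.25 to 0.52 kg. Origin at its geometric centre: 60 above the bench when upright. Starts upright, own x roughly away from the robot. Pushed away near the rim it tips over its far bottom edge and past 34 degrees falls onto its far wall.
- crate_b: one of two outwardly identical empty slatted wooden crates, 80 deep (own x) x 140 wide (own y) x 120 high (own z, out of the open top), walls 6 thick, 0.25 to 0.52 kg. Origin at its geometric centre: 60 above the bench when upright. Starts upright, own x roughly away from the robot. Under it: a skid 18 wide, 8 high along each 80 mm end; between them the base board.
- stamp (a point): centre of the ink stamp, a dark ring 72 across with an arrow in it, flat on the underside of the stamped crate's base board, in its middle, 52 from that crate's origin along its -z. The crate with its origin 52 from this point is the stamped one; the other has nothing underneath.
- line: the dispatch line: a straight strip of pale masking tape, 40 wide (own x, pointing away from the robot) and 1060 long (own y), flat on the bench beyond the crates. Origin at its middle on the bench. Other outgoing things already stand on it.
- spray_can: grey spray can, 52 diameter, 170 high, standing between the two crates; origin at the centre of its foot. Not to be shifted.
- screw_jar: glass jar with steel cap, 60 diameter, 85 high, standing on the tape near its middle; origin at the centre of its foot. Not to be shifted.
- carton: packed cardboard box 110 x 70 x 90 high on the left end of the tape; origin at the centre of its underside. Not to be shifted.
- paint_tin: paint tin, 104 diameter, 109 high, on the right end of the tape; origin at the centre of its foot. Not to be shifted.
- screwdriver: stubby screwdriver about 140 long lying between the two crates, nearer the robot than the spray can; origin under its middle. Not to be shifted.
- tape_roll: roll of tape lying flat, 100 outside diameter, 25 high, to the right of the crates; origin at the centre of its underside. Not to be shifted.
- wrench: steel wrench about 180 long lying to the left of the crates; origin under its middle. Not to be shifted.

How it is judged:
On the way, in this order (a step that is already met when the one before it is completed fails the run):
1. both crates lie tipped over on their sides (angle between crate_a's own z axis and vertical between 1.4 and 1.74 rad and angle between crate_b's own z axis and vertical between 1.4 and 1.74 rad), for 0.2 s.
2. the stamped crate's middle is over the tape (x of crate_a in the frame of line between -0.02 and 0.02 m), for 0.2 s.
At the end, for the whole second after the job is handed in: Both crates lie at rest on a side on the bench (their own z axis within 10 degrees of level); the stamped crate's centre is within 20 mm of the tape's centre line, and the plain crate's centre is more than 30 mm short of it (all of step 1 and all of step 2 and y of crate_a in the frame of line between -0.5 and 0.5 m and x of crate_b in the frame of line below -0.03 m and height (world z) of each of crate_a, crate_b below 0.085 m and linear speed of each of crate_a, crate_b below 0.02 m/s); the robot touches nothing.
It fails at once if a crate is worked with the arm or the gripper's body instead of the fingers (contact force between the arm and crate_a above 5 N or contact force between the arm and crate_b above 5 N).
It fails at once if a crate is lifted or carried (height (world z) of any of crate_a, crate_b above 0.1 m or (angle between crate_a's own z axis and vertical below 0.1 rad and height (world z) of crate_a above 0.08 m) or (angle between crate_a's own z axis and vertical above 1.42 rad and height (world z) of crate_a above 0.088 m) or (angle between crate_b's own z axis and vertical below 0.1 rad and height (world z) of crate_b above 0.08 m) or (angle between crate_b's own z axis and vertical above 1.42 rad and height (world z) of crate_b above 0.088 m)).
It fails at once if something else on the bench is shifted by more than 30 mm or knocked over (distance of any of spray_can, screw_jar, carton, paint_tin, screwdriver, tape_roll, wrench from where it was at the start of the episode above 0.03 m or angle between any of spray_can, screw_jar, carton, paint_tin's own z axis and vertical above 0.5 rad).
It also fails if it takes over 69 s, if anything falls off the work surface, if the arm or the gripper's body presses on something with over 40 N, if the wrist force passes 120 N, or if a joint passes its speed limit or range.

### The arm

A 6-joint arm with a two-finger parallel gripper is mounted at the origin on the work surface. World frame = base frame: x ahead of the robot, y to its left, z up, the work surface at z = 0. Lengths are in m, angles in rad, forces in N, time in s.
With the tool pointing down it reaches from about 0.3 to 1 m from the base axis. Payload 5.1 kg.
Tool frame: the origin (TCP) lies at the very end of the fingers, on their centre line; the grasp point (between the pads) lies 19 mm behind it; z points along the fingers, y is the line along which they close (so a half turn about z gives the same grasp; the last joint's range is limited). The gripper opens to 95 mm and grips with 3 to 60 N. Pads are 20 mm wide; open, the fingers measure 119 mm over their backs; the gripper's body (75 mm by 180 mm) begins 59 mm behind the grasp point.
Start: joints at [-1.399, 0.124, 1.65, -0, 1.367, -0.083], TCP at [0.164, -0.629, 0.215] pointing down, gripper open.
Joint ranges: [-2.61, 2.61], [-1.02, 2.33], [0.03, 2.71], [-1.35, 4.49], [0.32, 2.68], [-2.91, 2.91]. Speed limits (rad/s): [2.57, 2.57, 3.14, 3.14, 3.14, 3.14].

### API

Orientations are given as a rotation vector (axis times angle).
In Python, from rig import manip gives the robot as it stands.
- The arm moves only by the shell command python3 -m pendant 'ROWS' [FORCE]. ROWS is JSON, one flat list of numbers, 7 for each row, row after row: the turn, a rotation vector about the tool's x, y, z in degrees, then the shift along the tool's x, y, z in mm, then the closure in counts, from 0 (fully open) to 255 (shut). A call has 1 to 12 rows; each row is the pose to reach, as a shift and turn from the pose commanded when the call began, along the tool's axes at that moment; what a row does not reach only later rows make up. A row lasts 1/8 s, in which the tool goes at most 62.5 mm and 10.7 degrees, less where a joint would pass 70% of its speed; a pose out of reach is approached as far as the arm can. A call with a gripper value outside its range is refused whole. The fingers move at their own pace and stop on an object; FORCE is the grip in N (left out, the last holds). Time passes only in rows, so rows that repeat a pose let the fingers close. It gives the time, the measured TCP pose, the force, the opening and the grip force at its end, in the units of the state.
- manip.read_state(): the state, without advancing time (a new reading comes with each control period).
- manip.read_camera(name): name is "side" or "top" or "wrist"; returns the picture (384x512x3 uint8, red, green, blue); there is no depth.
- manip.camera_model(name): a dict with "fx", "fy", "cx", "cy" (pixels), "rvec" (rotation vector, rad) and "tvec" (3), from world to camera coordinates, as OpenCV has them; the wrist camera has in their place "mount" (4x4, takes a point from camera to tool coordinates, whose origin is the TCP and whose axes are the flange's). Camera axes: x right, y down, z forward; pixel columns grow to the right and rows downward; lengths in m; the calibration is good to about 2 mm. A picture is of the moment at which its call begins: read the wrist's pose just before it. camera_model takes no time and is no camera call.
- manip.sign_off(): hands the job in; it is judged then, once.
The state is a dict: "t": time; "qpos": joint angles; "joint_velocities": joint speeds; "effort": joint torques, N m; "eef_pos": TCP position; "tcp_rot": TCP orientation; "ft_force": force on the tool from outside, world axes, zero at the start; "ft_torque": the same for the moment, N m; "width": finger opening in m; "finger_force": force on a finger pad.
Only numpy, scipy, OpenCV 4.12 (cv2) and the standard library are available. Lean on these libraries where they do the work, as an engineer would, in place of code of your own. Each camera call takes 0.05 s, during which the arm holds its last target. There are 200 camera calls.

## Working session

There is one attempt and no reset: what is moved stays moved. The work goes in short steps, Python scripts to look and compute and a shell command to move; the robot and the scene stay as the last step left them, time stands still between calls to the robot, and variables do not carry over. Pictures are saved under pics/ and viewed, at most 10 in all, crops included, and the job is handed in when it is done.

```bash
mkdir -p pics; ls
cat > h.py <<'E'
import numpy as np, cv2
from rig import manip
from scipy.spatial.transform import Rotation as R
def shot(n,f):
    im=manip.read_camera(n); cv2.imwrite('pics/'+f,im[:,:,::-1]); return im
def cam(n):
    m=manip.camera_model(n); K=np.array([[m['fx'],0,m['cx']],[0,m['fy'],m['cy']],[0,0,1]])
    return K,np.array(m['rvec'],float),np.array(m['tvec'],float)
def ray(n,u,v,z):
    K,r,t=cam(n); A=R.from_rotvec(r).as_matrix(); d=A.T@np.linalg.inv(K)@[u,v,1]; c=-A.T@t
    return c+d*(z-c[2])/d[2]
def proj(n,P):
    K,r,t=cam(n); return cv2.projectPoints(np.array(P,float).reshape(-1,3),r,t,K,None)[0].reshape(-1,2)
E
python3 - <<'E'
from h import *
a=shot('top','t0.png'); b=shot('side','s0.png')
for n in('top','side'):
    K,r,t=cam(n);print(n,K[0,0],-R.from_rotvec(r).as_matrix().T@t)
s=manip.read_state();print(s['tcp_rot'],s['eef_pos'],s['ft_force'])
E
```

```text
pics
top 461.8016859426149 [0.35782625 0.00884385 1.3686901 ]
side 366.4950733733922 [0.41608708 0.7890933  0.77851912]
[-3.11423789e+00 -3.98965106e-01  1.05992699e-04] [ 0.1637292  -0.62843804  0.21348109] [-0.10888423 -0.09821582 -0.45015606]
```

View pics/t0.png

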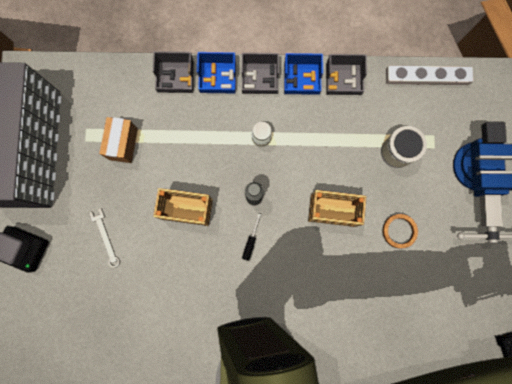

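View pics/s0.png

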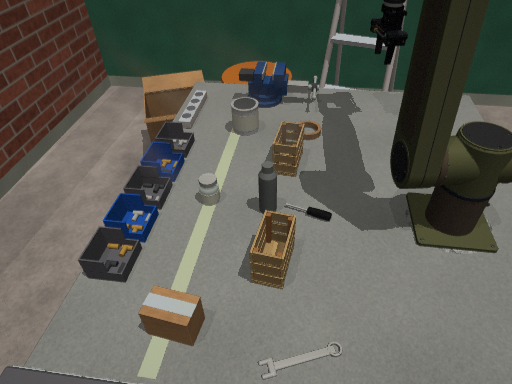

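The top view shows the left crate at about (183,206), the right crate at (338,208), the tape along v≈139, the jar at (262,133), the can at (255,192) and the tin at (405,146). The side view shows the same arrangement.

Run:
```python
from h import *
im=cv2.imread('pics/t0.png'); hsv=cv2.cvtColor(im,cv2.COLOR_BGR2HSV)
m=cv2.inRange(hsv,(8,90,50),(28,255,255))
for nm,(u0,u1) in dict(L=(145,222),R=(300,375)).items():
    mm=np.zeros_like(m); mm[178:238,u0:u1]=m[178:238,u0:u1]
    c=cv2.convexHull(cv2.findNonZero(mm)); r=cv2.minAreaRect(c)
    P=np.array([ray('top',*p,.12) for p in cv2.boxPoints(r)]); print(nm,r,P[:,:2].round(3).tolist(),P.mean(0).round(3))
    e=[np.linalg.norm(P[i,:2]-P[i-1,:2]).round(3) for i in range(4)];print(e)
for n,u,v,z in [('can',255,184,.17),('jar',262,127,.085),('jarfoot',262,134,0),('tape',100,135,0),('tape',200,138,0),('tape',340,140,0),('tape',425,142,0),('tin',407,140,.109),('driver tip',258,216,0),('driver h',247,257,.01),('carton',120,140,.09),('roll',400,231,.02),('wr',98,212,0),('wr',114,263,0)]:
    print(n,ray('top',u,v,z).round(3))
b=cv2.resize(im[110:270,80:440],None,fx=2.2,fy=2.2,interpolation=cv2.INTER_CUBIC);cv2.imwrite('pics/t0c.png',b)
```

```text
L ((182.8199920654297, 206.260009765625), (56.002864837646484, 31.112699508666992), 8.130102157592773) [[0.445, 0.285], [0.529, 0.277], [0.508, 0.126], [0.425, 0.136]] [0.477 0.206 0.12 ]
[np.float64(0.151), np.float64(0.084), np.float64(0.153), np.float64(0.084)]
R ((337.0487976074219, 208.06100463867188), (55.32619857788086, 32.57730484008789), 6.340191841125488) [[0.439, -0.133], [0.528, -0.143], [0.513, -0.293], [0.424, -0.281]] [ 0.476 -0.213  0.12 ]
[np.float64(0.15), np.float64(0.089), np.float64(0.151), np.float64(0.089)]
can [0.532 0.011 0.17 ]
jar [ 0.709 -0.007  0.085]
jarfoot [ 0.711 -0.008  0.   ]
tape [0.702 0.482 0.   ]
tape [0.696 0.18  0.   ]
tape [ 0.695 -0.246  0.   ]
tape [ 0.692 -0.505  0.   ]
tin [ 0.671 -0.414  0.109]
driver tip [0.461 0.001 0.   ]
driver h [0.341 0.032 0.01 ]
carton [0.665 0.394 0.09 ]
roll [ 0.42  -0.414  0.02 ]
wr [0.468 0.475 0.   ]
wr [0.32  0.419 0.   ]
```

View pics/t0c.png

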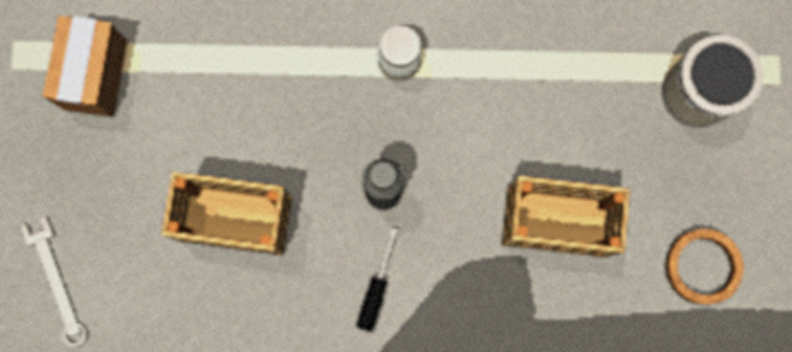

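The rims measure about 150 x 85 against the true 140 x 80, with the excess from visible wall, so the centres hold. The left crate is at about (0.477, 0.206) with yaw about −7°, and the right at about (0.476, −0.215) with yaw about −6°. The tape centre is at x≈0.695. I'll start with the right crate.

```bash
cat >> h.py <<'E'
def go(xyz,yaw):
    "turn(deg), shift(mm) in current tool axes to reach world xyz, tool down with tool x at yaw(deg)"
    s=manip.read_state(); A=R.from_rotvec(s['tcp_rot'])
    T=R.from_euler('z',yaw,degrees=True)*R.from_euler('x',180,degrees=True)
    print('turn',np.degrees((A.inv()*T).as_rotvec()).round(1),'shift',(1000*A.inv().apply(np.array(xyz)-s['eef_pos'])).round(0))
def crate(c,yaw,d): 
    y=np.radians(yaw); return np.array(c)+d*np.array([np.cos(y),np.sin(y)])
E
python3 - <<'E'
from h import *
p=crate((.476,-.215),-6,-.09);print(p); go([*p,.2],-6); go([*p,.107],-6)
E
```

```text
[ 0.38649303 -0.20559244]
turn [-0.1  0.  20.6] shift [ 322. -353.   14.]
turn [-0.1  0.  20.6] shift [ 322. -353.  107.]
```

```bash
python3 -m pendant '[0,0,5,80,-88,4,0, 0,0,12,160,-176,8,0, 0,0,20.6,240,-264,14,0, 0,0,20.6,322,-353,14,0, 0,0,20.6,322,-353,14,0, 0,0,20.6,322,-353,14,0, 0,0,20.6,322,-353,14,0, 0,0,20.6,322,-353,14,0, 0,0,20.6,322,-353,60,0, 0,0,20.6,322,-353,107,0, 0,0,20.6,322,-353,107,0, 0,0,20.6,322,-353,107,0]'
python3 -c "
from h import *
shot('wrist','w1.png');go([*crate((.476,-.215),-6,-.09),.107],-6)"
```

```text
t: 1.6
eef_pos: [0.3871, -0.2068, 0.1091]
tcp_rot: [3.136, -0.165, 0.002]
ft_force: [0.7, 1.4, -0.4]
width: 0.0952
finger_force: 0.0
turn [ 0.1 -0.2 -0. ] shift [-1. -2.  3.]
```

View pics/w1.png

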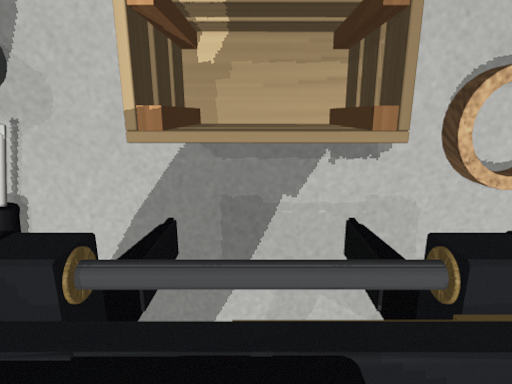

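The near rim runs parallel to the fingers and is centred (127–409, against fingers at 178–347). Pushing forward.

```bash
python3 -m pendant '[0,0,0,25,0,0,0, 0,0,0,36,0,0,0, 0,0,0,46,0,0,0, 0,0,0,56,0,0,0, 0,0,0,66,0,0,0, 0,0,0,76,0,0,0, 0,0,0,86,0,0,0, 0,0,0,92,0,0,0]'
python3 -c "
from h import *
shot('side','s2.png')"
```

```text
t: 2.65
eef_pos: [0.4789, -0.216, 0.1086]
tcp_rot: [-3.137, 0.164, -0.001]
ft_force: [-3.6, 1.7, 10.2]
width: 0.095
finger_force: 5.2
```

View pics/s2.png

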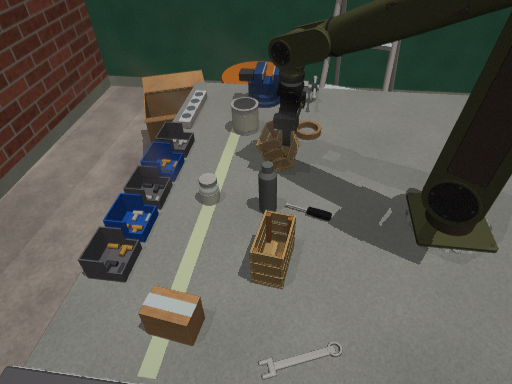

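The right crate (at about 278,148) is tilting over as intended. Continuing the push.

```bash
python3 -m pendant '[0,0,0,10,0,-2,0, 0,0,0,18,0,-4,0, 0,0,0,26,0,-6,0, 0,0,0,32,0,-8,0, 0,0,0,32,0,-8,0, 0,0,0,32,0,-8,0]'
python3 -c "
from h import *
im=cv2.imread('pics/s2.png');shot('side','s3.png');shot('wrist','w3.png')
a=cv2.imread('pics/s3.png')[80:210,200:360];b=cv2.imread('pics/w3.png')
cv2.imwrite('pics/m3.png',np.hstack([cv2.resize(a,(394,320)),cv2.resize(b,(400,320))]))"
```

```text
t: 3.45
eef_pos: [0.5093, -0.219, 0.115]
tcp_rot: [-3.137, 0.164, 0.002]
ft_force: [-0.6, 0.3, -0.3]
width: 0.0952
finger_force: 0.0
```

View pics/m3.png

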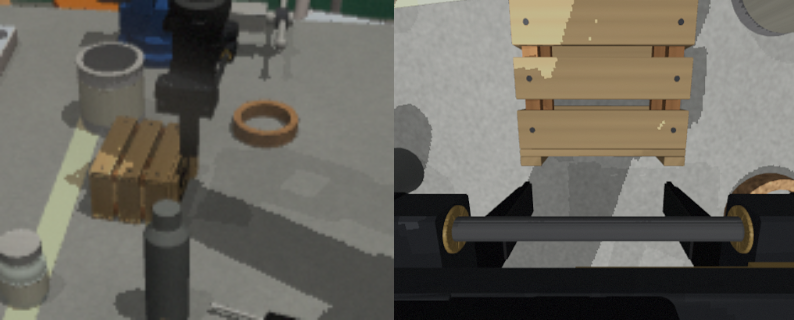

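It has fallen flat, with the skids facing the robot, and the fingers are free. Next is the left crate.

```bash
python3 -m pendant '[0,0,0,-50,0,0,0, 0,0,0,-100,0,-20,0, 0,0,0,-130,0,-70,0, 0,0,0,-130,0,-70,0]'
python3 - <<'E'
from h import *
p=crate((.477,.206),-7,-.09);print(p); go([*p,.19],-7); go([*p,.107],-7)
E
```

```text
t: 4.05
eef_pos: [0.3811, -0.2069, 0.1903]
tcp_rot: [3.132, -0.166, 0.012]
ft_force: [-0.7, 0.5, -0.3]
width: 0.0953
finger_force: 0.0
[0.38767085 0.21696824]
turn [ 0.3 -0.5  0.9] shift [ -38. -422.   -2.]
turn [ 0.3 -0.5  0.9] shift [ -39. -423.   81.]
```

```bash
python3 -m pendant '[0,0,0.9,-8,-60,0,0, 0,0,0.9,-16,-120,0,0, 0,0,0.9,-22,-180,0,0, 0,0,0.9,-28,-240,0,0, 0,0,0.9,-33,-300,0,0, 0,0,0.9,-36,-360,0,0, 0,0,0.9,-39,-423,0,0, 0,0,0.9,-39,-423,0,0, 0,0,0.9,-39,-423,0,0, 0,0,0.9,-39,-423,50,0, 0,0,0.9,-39,-423,81,0, 0,0,0.9,-39,-423,81,0]'
python3 -c "
from h import *
p=crate((.477,.206),-7,-.09); go([*p,.107],-7)
shot('wrist','w4.png')
im=cv2.imread('pics/w4.png')
hs=cv2.cvtColor(im,cv2.COLOR_BGR2HSV);m=cv2.inRange(hs,(8,70,50),(28,255,255))
m[200:]=0
c=cv2.convexHull(cv2.findNonZero(cv2.morphologyEx(m,cv2.MORPH_OPEN,np.ones((3,3)))));print(cv2.approxPolyDP(c,4,True).reshape(-1,2).tolist())"
```

```text
t: 5.55
eef_pos: [0.3839, 0.2167, 0.1017]
tcp_rot: [3.133, -0.193, -0.009]
ft_force: [-0.3, 0.9, 0.7]
width: 0.095
finger_force: 0.0
turn [ 0.2  0.3 -0.1] shift [ 4. -1. -5.]
[[411, 0], [395, 140], [101, 139], [84, 0]]
```

The near rim is level (v≈140) and spans u=101–395, about 5 mm to the left. Correcting that and pushing.

```bash
python3 -m pendant '[0,0,0,20,-5,-7,0, 0,0,0,36,-5,-7,0, 0,0,0,46,-5,-7,0, 0,0,0,56,-5,-7,0, 0,0,0,66,-5,-7,0, 0,0,0,76,-5,-7,0, 0,0,0,86,-5,-8,0, 0,0,0,96,-5,-9,0, 0,0,0,106,-5,-11,0, 0,0,0,116,-5,-13,0, 0,0,0,126,-5,-15,0, 0,0,0,128,-5,-15,0]'
python3 -m pendant '[0,0,0,0,0,0,0, 0,0,0,0,0,0,0, 0,0,0,-50,0,0,0, 0,0,0,-100,0,-20,0, 0,0,0,-150,0,-60,0, 0,0,0,-200,0,-100,0, 0,0,0,-200,0,-100,0]'
python3 -c "
from h import *
shot('top','t5.png');shot('wrist','w5.png')
a=cv2.imread('pics/t5.png')[110:270,80:440];b=cv2.imread('pics/w5.png')
cv2.imwrite('pics/m5.png',np.vstack([cv2.resize(a,(720,320)),cv2.resize(b,(720,270))]))"
```

```text
t: 7.1
eef_pos: [0.5145, 0.2086, 0.12]
tcp_rot: [-3.136, 0.19, -0.001]
ft_force: [-0.8, -0.1, 0.3]
width: 0.0947
finger_force: 0.0
t: 7.98
eef_pos: [0.3146, 0.234, 0.2236]
tcp_rot: [-3.131, 0.184, -0.012]
ft_force: [0.3, -0.6, -0.3]
width: 0.095
finger_force: 0.0
```

View pics/m5.png

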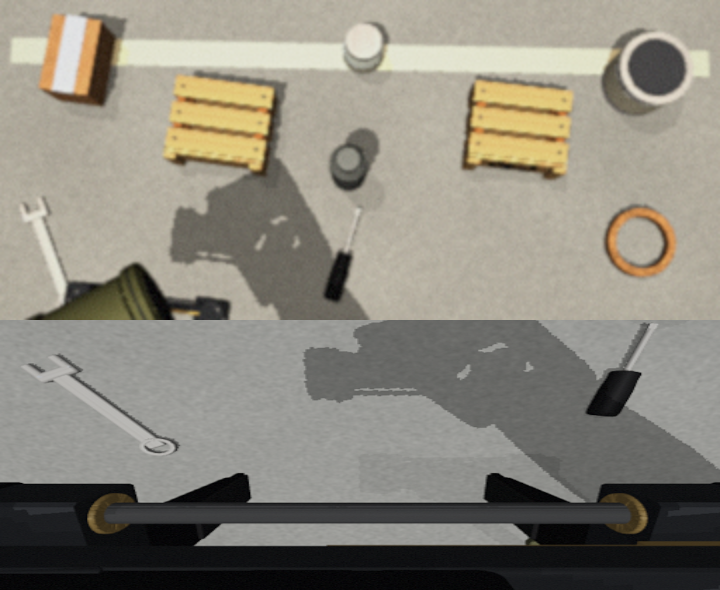

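Both crates lie on their sides: left at composite (220,123), right at (520,128). I'll tilt the wrist camera to look at the left underside.

```bash
python3 -m pendant '[0,10,0,0,0,0,0, 0,20,0,0,0,0,0, 0,30,0,0,0,0,0, 0,40,0,0,0,0,0, 0,45,0,0,0,0,0, 0,45,0,0,0,0,0, 0,45,0,0,0,0,0]'
python3 -c "
from h import *
shot('wrist','w6.png')"
```

```text
t: 8.95
eef_pos: [0.3154, 0.2326, 0.2192]
tcp_rot: [2.855, -0.172, 1.179]
ft_force: [0.0, -0.2, -0.6]
width: 0.0953
finger_force: 0.0
```

View pics/w6.png

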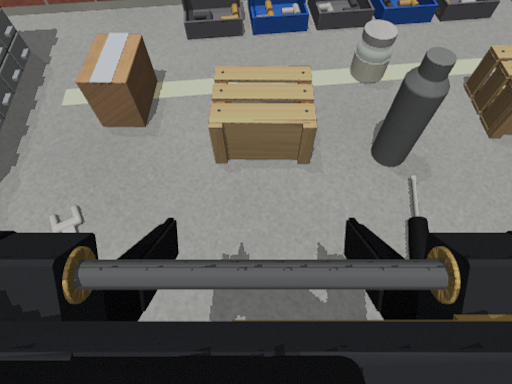

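The left underside (225–300, 122–160) is plain, so the right crate should be the stamped one; I'll confirm that when I'm behind it. First I'll measure it.

```bash
python3 -m pendant '[0,-10,0,0,0,0,60, 0,-20,0,0,0,0,60, 0,-30,0,0,0,0,60, 0,-40,0,0,0,0,60, 0,-45,0,0,0,0,60, 0,-45,0,0,0,0,60]'
cat > meas.py <<'E'
from h import *
import sys
def tape(im,us):
    g=im.astype(float); b=g[:,:,1]-0
    hs=cv2.cvtColor(im,cv2.COLOR_BGR2HSV); out=[]
    for u in us:
        col=cv2.GaussianBlur(im,(3,3),0)[115:165,u].astype(float); w=col[:,1]-np.median(col[:,1]); v=np.where(w>0.5*w.max())[0]+115
        out.append((u,v.mean(),len(v),ray('top',u,v.mean(),0)[:2].round(4).tolist()))
    return out
f=sys.argv[1]; im=cv2.imread('pics/'+f)
us=[int(a) for a in sys.argv[2].split(',')]
for o in tape(im,us): print(o)
hs=cv2.cvtColor(im,cv2.COLOR_BGR2HSV); m=cv2.inRange(hs,(12,70,140),(28,255,255))
x0,x1,y0,y1=[int(a) for a in sys.argv[3].split(',')]
mm=np.zeros_like(m);mm[y0:y1,x0:x1]=m[y0:y1,x0:x1]
mm=cv2.morphologyEx(mm,cv2.MORPH_OPEN,np.ones((3,3),np.uint8))
r=cv2.minAreaRect(cv2.findNonZero(mm));P=np.array([ray('top',*p,.08) for p in cv2.boxPoints(r)])
print(r);print(P.round(3).tolist(),P.mean(0),[np.linalg.norm(P[i]-P[i-1]).round(3) for i in range(4)])
E
python3 meas.py t5.png 180,300,360 305,370,140,205
python3 -c "
from h import *
for u,v in [(474,83),(573,88),(569,170),(470,165)]: print(ray('top',80+u/2,110+v/2,.08).round(3))
go([.44,-.21,.2],-3)
"
```

```text
t: 9.75
eef_pos: [0.3172, 0.232, 0.2201]
tcp_rot: [3.135, -0.196, -0.0]
ft_force: [0.7, -0.1, 0.2]
width: 0.0727
finger_force: 0.0
(180, np.float64(136.5), 12, [0.7, 0.2404])
(300, np.float64(138.5), 12, [0.6983, -0.1239])
(360, np.float64(143.0), 15, [0.6865, -0.3066])
((339.73175048828125, 172.91464233398438), (50.02548599243164, 41.853553771972656), 6.340191841125488)
[[0.527, -0.151, 0.08], [0.647, -0.165, 0.08], [0.633, -0.307, 0.08], [0.513, -0.291, 0.08]] [ 0.58011707 -0.2286884   0.08      ] [np.float64(0.141), np.float64(0.121), np.float64(0.143), np.float64(0.121)]
[ 0.641 -0.165  0.08 ]
[ 0.635 -0.306  0.08 ]
[ 0.517 -0.298  0.08 ]
[ 0.523 -0.158  0.08 ]
turn [ 0.   0.  -4.1] shift [177. 423.  20.]
```

Right crate: top face 121 x 142 as it should be, centre about (0.580, −0.229), yaw about −4°. Tape x there is about 0.697, so it needs to move about +117 mm.

```bash
python3 -m pendant '[0,0,-3,0,60,5,67, 0,0,-3,6,120,10,67, 0,0,-3,12,180,15,67, 0,0,-3,18,240,15,67, 0,0,-3,24,300,15,67, 0,0,-3,40,360,15,67, 0,0,-3,60,420,15,67, 0,0,-3,80,440,15,67, 0,0,-3,80,440,15,67, 0,0,-3,80,440,15,67]'
python3 -m pendant '[0,10,0,0,0,0,67, 0,20,0,0,0,0,67, 0,30,0,0,0,0,67, 0,40,0,0,0,0,67, 0,45,0,0,0,0,67, 0,45,0,0,0,0,67]'
python3 -c "
from h import *
shot('wrist','w7.png')"
```

```text
t: 11.0
eef_pos: [0.3413, -0.2129, 0.2045]
tcp_rot: [3.14, -0.106, -0.0]
ft_force: [-0.2, 0.4, -0.5]
width: 0.0699
finger_force: 0.0
t: 11.75
eef_pos: [0.3408, -0.2129, 0.2031]
tcp_rot: [2.877, -0.099, 1.19]
ft_force: [-0.8, 0.1, -0.1]
width: 0.0701
finger_force: 0.0
```

View pics/w7.png

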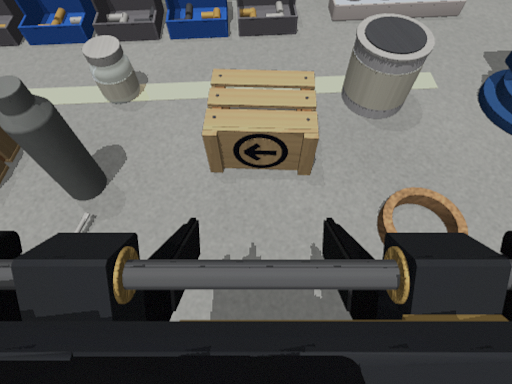

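The stamp is there (ring at about (261,150)), so the right crate is the one to push.

```bash
python3 -m pendant '[0,-10,0,0,0,0,67, 0,-20,0,0,0,0,67, 0,-30,0,0,0,0,67, 0,-40,0,0,0,0,67, 0,-45,0,0,0,0,67, 0,-45,0,0,0,0,67]'
python3 -c "
from h import *
go([.46,-.221,.1],-4);go([.47,-.221,.03],-4)"
```

```text
t: 12.55
eef_pos: [0.3439, -0.2129, 0.2052]
tcp_rot: [3.14, -0.099, -0.0]
ft_force: [0.4, -0.4, -0.3]
width: 0.07
finger_force: 0.0
turn [0.  0.  0.4] shift [116.   1. 105.]
turn [0.  0.  0.4] shift [126.   0. 175.]
```

```bash
python3 -m pendant '[0,0,0,60,0,50,67, 0,0,0,116,0,100,67, 0,0,0,126,0,150,67, 0,0,0,126,0,175,67, 0,0,0,126,0,175,67]'
python3 -m pendant '[0,0,0,20,0,0,67, 0,0,0,36,0,0,67, 0,0,0,48,0,0,67, 0,0,0,60,0,0,67, 0,0,0,72,0,0,67, 0,0,0,84,0,0,67, 0,0,0,96,0,0,67, 0,0,0,108,0,0,67, 0,0,0,120,0,0,67, 0,0,0,130,0,0,67, 0,0,0,138,0,0,67, 0,0,0,140,0,0,67]'
python3 -c "
from h import *
shot('top','t8.png')
a=cv2.imread('pics/t8.png')[90:250,80:440]
cv2.imwrite('pics/m8.png',cv2.resize(a,(792,352)))"; python3 meas.py t8.png 300 305,370,115,185
```

```text
t: 13.18
eef_pos: [0.4651, -0.2205, 0.0267]
tcp_rot: [-3.137, 0.106, 0.009]
ft_force: [0.1, -0.1, -0.1]
width: 0.0702
finger_force: 0.0
t: 14.68
eef_pos: [0.6073, -0.2318, 0.0296]
tcp_rot: [3.14, -0.107, -0.0]
ft_force: [-5.2, 0.2, 3.5]
width: 0.0701
finger_force: 2.2
(300, np.float64(138.5), 12, [0.6983, -0.1239])
((341.5, 132.5), (25.0, 49.0), 90.0)
[[0.734, -0.165, 0.08], [0.735, -0.307, 0.08], [0.662, -0.305, 0.08], [0.66, -0.165, 0.08]] [ 0.69765348 -0.23553457  0.08      ] [np.float64(0.074), np.float64(0.142), np.float64(0.074), np.float64(0.141)]
```

View pics/m8.png

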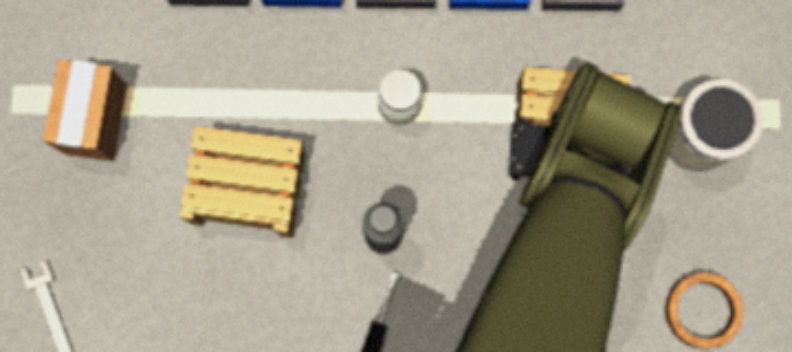

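The far edge is at x≈0.735, so the centre is at about 0.675 and about 22 mm remain. I'll push, back away, then measure without the arm in the way.

```bash
python3 -m pendant '[0,0,0,8,0,0,67, 0,0,0,16,0,0,67, 0,0,0,22,0,0,67, 0,0,0,22,0,0,67, 0,0,0,22,0,0,67]'
python3 -m pendant '[0,0,0,-30,0,0,67, 0,0,0,-80,0,0,67, 0,0,0,-130,0,-20,67, 0,0,0,-190,0,-70,67, 0,0,0,-250,0,-120,67, 0,0,0,-270,0,-150,67, 0,0,0,-270,0,-150,67]'
python3 -c "
from h import *
shot('top','t9.png')"; python3 meas.py t9.png 180,300 305,372,105,190; python3 meas.py t9.png 240 150,230,140,200
```

```text
t: 15.35
eef_pos: [0.6295, -0.2333, 0.0299]
tcp_rot: [3.139, -0.107, 0.002]
ft_force: [0.4, -1.1, 0.0]
width: 0.0698
finger_force: 0.0
t: 16.23
eef_pos: [0.3601, -0.2164, 0.1847]
tcp_rot: [3.133, -0.11, 0.014]
ft_force: [-0.2, -0.4, -0.2]
width: 0.0703
finger_force: 0.0
(180, np.float64(136.5), 12, [0.7, 0.2404])
(300, np.float64(138.5), 12, [0.6983, -0.1239])
((341.3756408691406, 134.24110412597656), (49.80168914794922, 40.89580535888672), 4.085616588592529)
[[0.637, -0.159, 0.08], [0.757, -0.168, 0.08], [0.749, -0.312, 0.08], [0.628, -0.301, 0.08]] [ 0.69275661 -0.23509029  0.08      ] [np.float64(0.142), np.float64(0.121), np.float64(0.144), np.float64(0.121)]
(240, np.float64(138.0), 13, [0.6976, 0.0585])
((188.87527465820312, 170.91481018066406), (50.26211166381836, 42.83089065551758), 7.765166282653809)
[[0.529, 0.275, 0.08], [0.651, 0.263, 0.08], [0.633, 0.121, 0.08], [0.511, 0.135, 0.08]] [0.58102398 0.19849223 0.08      ] [np.float64(0.141), np.float64(0.123), np.float64(0.143), np.float64(0.122)]
```

The stamped crate's centre is at x≈0.693 against the tape at about 0.697, well within 20 mm. The plain crate is at about 0.581, and the arm is clear of everything.

```bash
python3 -c "
from rig import manip
print(manip.sign_off())"
```

```text
the job is handed in; nothing more can be done
None
```

The job is handed in, but no verdict came back: both crates lie on their sides, the stamped one (on the right) measured about 4 mm from the tape's centre line, the plain one was left where it fell about 115 mm short of the tape, and I saw no sign that anything else on the bench moved.

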